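Find the heavy side of a coil on the hand winder and hold it down

ROBOT

A 7-joint arm with a two-finger parallel gripper is mounted at the origin on the work surface. World frame = base frame: x ahead of the robot, y to its left, z up, the work surface at z = 0. Lengths are in m, angles in rad, forces in N, time in s.
With the tool pointing down it reaches from about 0.4 to 0.85 m from the base axis. Payload 10.4 kg.
Tool frame: the origin (TCP) lies midway between the tips of the shut fingers; the grasp point (between the pads) lies 19 mm behind it (arm.pinch_z is the distance from the TCP to the grasp point, in m); z points along the fingers, y is the direction in which the jaws open and shut (so a half turn about z gives the same grasp; the last joint's range is limited). The gripper opens to 85 mm and grips with 20 to 120 N. Pads are 22 mm wide; open, the fingers measure 114 mm over their backs; the gripper's body (76 mm by 85 mm) begins 54 mm behind the grasp point. The pads swing forward as they close: fully open they stand 13 mm farther back than shut.
Start: joints at [-1.367, 0.332, -0.065, 1.46, 0.022, 1.35, -0.088], TCP at [0.141, 0.609, 0.231] pointing down, gripper open.
Joint ranges: [-2.6, 2.6], [-0.5, 2.12], [-1.47, 1.34], [0.16, 2.42], [-1.27, 4.41], [0.06, 2.06], [-2.6, 2.6]. Speed limits (rad/s): [2.22, 2.22, 2.79, 2.79, 3.14, 3.14, 3.14].

INTERFACE

Orientations are given as a unit quaternion [w, x, y, z].
In Python, from cell import telemetry, viewer, arm, finder gives the robot as it stands. The module is installed in compiled form; this text tells all that it offers.
- The arm moves only by the tool servo_tool, never from a script. Its argument "moves" is text: rows parted by semicolons, each of 7 numbers parted by spaces: the shift along the world's x, y, z normalised to -1 to 1, where 1 is 500 mm, then the turn, a rotation vector about the world's x, y, z normalised to -1 to 1, where 1 is 180 degrees, then the closure, from -1 (fully open) to 1 (shut). In form: tx ty tz rx ry rz gripper; .... A call has exactly 5 rows; each row is the pose to reach, as a shift and turn from the pose measured when the call began, turning the shorter way round; what a row does not reach only later rows make up. A row lasts 1/12 s, in which the tool goes at most 41.7 mm and 7.16 degrees, less where a joint would pass 70% of its speed; a pose out of reach is approached as far as the arm can. A call with a number of a shift or a turn outside -1 to 1 is refused whole. A call with a gripper value outside its range is refused whole. The fingers move at their own pace and stop on an object; "grip_force" is the grip in N (left out, the last holds). Time passes only in rows, so rows that repeat a pose let the fingers close, or fill a call up. It gives the time, the measured TCP pose, the force and the opening at its end, in the units of the state.
- telemetry.observe(): the state, without advancing time (a new reading comes with each control period).
- viewer.camera(name): name is "scene" or "top" or "wrist"; returns the picture (400x640x3 uint8, red, green, blue); there is no depth.
- viewer.camera_model(name): a dict with "vfov" (degrees; the focal length in pixels is half the picture's height over the tangent of half this angle, whatever the lens; pixels are square), "cx", "cy" (the principal point, pixels), "dist" ([k1, k2, p1, p2, k3] as OpenCV has them; the pictures are not rectified), "extrinsics" (4x4, takes a point from camera to world coordinates). Camera axes: x right, y down, z forward; pixel columns grow to the right and rows downward; lengths in m; the calibration is good to about 2 mm. A picture is of the moment at which its call begins: read the wrist's pose just before it. camera_model takes no time and is no camera call; for the wrist camera it gives the pose at the moment of the call.
- arm.job_done(): hands the job in, once; it reports no verdict.
Trained networks look in the newest picture that a camera, given by its name, has taken for a name from the list of things; names that differ only in an ending like _2 or _b are one class to them, and where a whole thing is asked for, a point or a joint stands for the part that bears it (a point fixed in the world has none). Each returns a list of dicts, best first, with "confidence" (0 to 1); they miss things now and then, are a little off and sometimes report something else, mostly with a low value. They report only what shows in the picture. A call takes as long as a camera call.
- finder.find_in(camera, query): "bbox" ([left, top, width, height] in pixels, round what is visible of it).
- finder.outline_of(camera, query): "region" (400x640 bool, what is visible of it) and "bbox" ([left, top, width, height] in pixels, round what is visible of it).
- finder.pinpoint(camera, query): "pixel" ([column, row] in pixels: a listed point, or the origin of a listed thing).
The state is a dict: "clock": time; "joint_pos": joint angles; "qvel": joint speeds; "tau": joint torques, N m; "tcp_pos": TCP position; "tool_rot": TCP orientation; "wrist_force": force on the tool from outside, world axes, zero at the start; "ft_torque": the same for the moment, N m; "grip_width": finger opening in m.
Only numpy, scipy, OpenCV 4.12 (cv2) and the standard library are available. Lean on these libraries where they do the work, as an engineer would, in place of code of your own. Each camera call takes 0.05 s, during which the arm holds its last target.

TASK

The iron core cast inside the coil on the hand winder sits off-centre, and from outside nobody can see which side is the heavy one. Grip the crank handle, wind slowly through at least one full turn, either way, to feel where the coil is heavy, then bring its heavy side straight down (within about 15 degrees) and finish there, at rest and still gripping the handle, so that I can tape the balance weight on top. Turn it by the handle only: do not touch the coil, and leave the other things on the mat where they are.

Things in the scene. Friction and masses are not known exactly. Their poses are not given: they have to be found in the camera images.
- winder: hand coil winder, grey-green, fixed on the blue mat: base 150 x 270 mm, 18 mm thick, with bearing housing (92 mm wide; highest point, the turns counter, at 203 mm), coil and tailstock in a row. Origin: underside of the base (2 mm above the table). Its y axis runs along the level spindle from the crank end (-y) to the tailstock, z is up. Place and yaw (up to 0.27 rad) vary; it never moves
- axle (a point): point on the spindle axis level with the handle's middle: the centre of the upright circle, 60 mm in radius, that the handle's centre runs round. 130 mm above the winder's underside, 177 mm from its origin towards the winder's -y. Axes as winder
- crank (a joint): angle q of crank and coil (rad), no stops, counts on over turns. 0 = crank arm up; handle centre = axle + 60 mm * (sin q along winder x, cos q up). Starts within 0.7 of 0. A felt brake, always on, drags at 0.30 N m against any turning (5 N at the handle) and can hide the pull at standstill; the core's weight adds or takes up to 0.21 to 0.26 N m (3.5 to 4.4 N), so nothing swings by itself
- handle: black crank handle: level round grip 23 mm thick, 90 mm long, along the spindle direction; revolves freely on its pin, so the gripper need not turn with it. Origin at its centre, 49 mm out from the outer face of the crank arm (steel bar 20 mm wide, hub 32 mm across, almost flush). Centre 70 to 190 mm above the mat. Its y axis lies along its length. Crank arm and handle alone are in balance
- spool: bystander: spool of copper wire standing on the mat, 60 mm across, 52 mm high, origin under its centre
- spool2: bystander: spool of red-enamelled wire standing on the mat, 60 mm across, 52 mm high, origin under its centre
- weight: bystander: the brass balance weight, a bar 44 x 16 x 10 mm lying on the mat, origin under its centre
- tape: bystander: roll of yellow tape lying flat, 88 mm across, 19 mm high, origin under its centre
- driver: bystander: blue-handled screwdriver 190 mm long, lying on the mat
- meter: bystander: dark handheld multimeter lying on its back, 78 x 160 x 34 mm, origin under its centre
- tweezers: bystander: steel tweezers 120 mm long, lying on the mat
- varnish: bystander: small amber jar of coil varnish, 48 mm across, 75 mm high, origin under its centre
- coil (a point): middle of the coil, on the spindle axis, 8 mm towards +y from above the winder's origin; z along the crank arm. Copper-brown coil 116 mm across, 64 mm long, between black flanges 132 mm across; turns with the crank. Its hidden iron core (0.7 to 0.9 kg, 30 mm off the axis) is the heavy side: its angle to the crank arm is anywhere in the full circle, new every time, fixed during a run. Not to be touched

How it is judged:
By the outcome, as a careful person would: the job done as asked, in the order asked, and still so for the second after the job is handed in, while the arm keeps its last pose, push and grip.
It also fails if it takes over 69 s, if anything falls off the work surface, if the arm or the gripper's body presses on something with over 40 N, if the wrist force passes 120 N, or if a joint passes its speed limit or range.

## Working session

There is one attempt and no reset: what is moved stays moved. The work goes in short steps, Python scripts to look and compute and a tool call to move; the robot and the scene stay as the last step left them, time stands still between calls to the robot, and variables do not carry over. Pictures are saved under pics/ and viewed, and the job is handed in when it is done.

Besides the shell and the picture viewer there is one more tool, called after "Call:" as a command line: name --argument value ..., lists and objects as JSON in quotes. servo_tool: Moves the arm, as the interface text tells. Its arguments: {"type":"object","properties":{"moves":{"type":"string"},"grip_force":{"type":"number"}},"required":["moves"]}

```bash
mkdir -p pics
cat > h.py <<'E'
import numpy as np, cv2
from cell import telemetry, viewer, arm, finder
def K(m):
    f=200/np.tan(np.radians(m['vfov'])/2)
    return np.array([[f,0,m['cx']],[0,f,m['cy']],[0,0,1.]])
def proj(m,P):
    E=np.array(m['extrinsics']);R=E[:3,:3];t=E[:3,3]
    rv=cv2.Rodrigues(R.T)[0]; return cv2.projectPoints(np.array(P,float).reshape(-1,1,3),rv,-R.T@t,K(m),np.array(m['dist'],float))[0].reshape(-1,2)
def ray(m,px):
    E=np.array(m['extrinsics'])
    u=cv2.undistortPoints(np.array(px,float).reshape(1,1,2),K(m),np.array(m['dist'],float)).ravel()
    d=E[:3,:3]@np.array([u[0],u[1],1]);return E[:3,3],d/np.linalg.norm(d)
E
python3 - <<'E'
from h import *
s=telemetry.observe();print({k:np.round(v,4) for k,v in s.items()},arm.pinch_z)
for c in ['scene','top']:
    im=viewer.camera(c);m=viewer.camera_model(c);cv2.imwrite(f'pics/{c}0.png',im[:,:,::-1])
    print(c,m['vfov'],np.round(m['extrinsics'],3).tolist())
    for q in ['winder','axle','handle','coil','crank']:
        try:
            r=finder.pinpoint(c,q);print(q,[(np.round(x['pixel'],1).tolist(),round(x['confidence'],2)) for x in r[:3]])
        except Exception as e: print(q,e)
    r=finder.find_in(c,'handle');print([(x['bbox'],x['confidence']) for x in r[:2]])
print(telemetry.observe()['clock'])
E
```

```text
{'clock': np.float64(0.0), 'joint_pos': array([-1.3666,  0.3329, -0.0647,  1.4609,  0.0216,  1.3499, -0.0885]), 'qvel': array([ 0.0004,  0.    ,  0.0008,  0.001 ,  0.0004,  0.0018, -0.0005]), 'tau': array([ 1.00000e-03, -6.25433e+01,  4.99000e-02, -3.91606e+01,
        1.63000e-02,  9.80000e-03, -0.00000e+00]), 'tcp_pos': array([0.1404, 0.6086, 0.2305]), 'tool_rot': array([-1.000e-04,  1.131e-01,  9.936e-01, -7.000e-04]), 'wrist_force': array([-0.3612, -0.502 ,  1.3674]), 'ft_torque': array([-0.0387,  0.033 , -0.0051]), 'grip_width': np.float64(0.0853)} 0.0187
scene 47.3851340935964 [[0.046, 0.646, -0.762, 1.689], [0.999, -0.02, 0.044, -0.053], [0.013, -0.763, -0.646, 1.052], [0.0, 0.0, 0.0, 1.0]]
winder [([351.1, 222.7], 0.79)]
axle []
handle [([294.9, 179.8], 0.48)]
coil [([353.6, 193.8], 0.97)]
crank it knows: axle, coil, driver, handle, meter, spool, tape, tweezers, varnish, weight, winder
[([281.1, 175.4, 33.6, 12.4], 0.54)]
top 46.61037368834229 [[0.018, -0.994, 0.104, 0.441], [-1.0, -0.018, 0.002, 0.028], [0.0, -0.104, -0.995, 1.387], [0.0, 0.0, 0.0, 1.0]]
winder [([282.0, 198.8], 0.74), ([286.7, 204.5], 0.62)]
axle []
handle [([350.4, 194.8], 0.71)]
coil [([283.0, 198.9], 0.93)]
crank it knows: axle, coil, driver, handle, meter, spool, tape, tweezers, varnish, weight, winder
[([330.6, 186.7, 37.1, 14.6], 0.63), ([431.2, 157.5, 57.3, 36.4], 0.24)]
0.6
```

View pics/scene0.png

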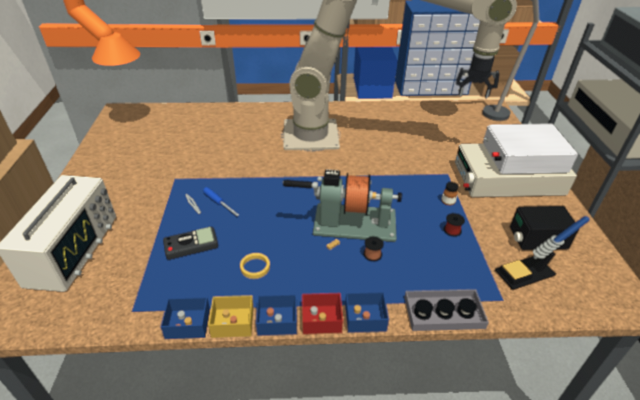

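View pics/top0.png

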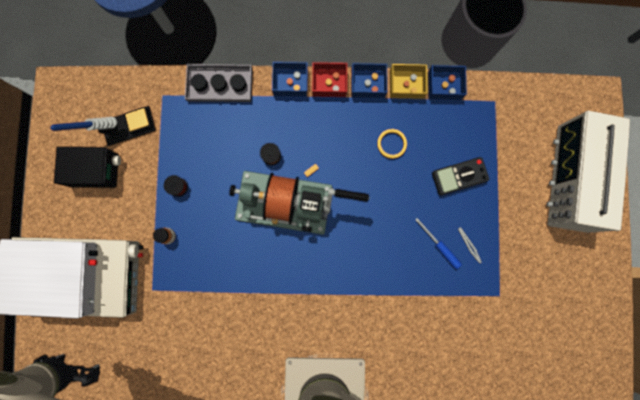

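```bash
cat > fit.py <<'E'
from h import *
from scipy.optimize import least_squares
ms={c:viewer.camera_model(c) for c in ['scene','top']}
obs={'scene':{'coil':(353.6,193.8),'handle':(297.9,182.5)},'top':{'coil':(283,198.9),'handle':(350.4,194.8)}}
def pts(p):
    x,y,a,q=p; R=np.array([[np.cos(a),-np.sin(a),0],[np.sin(a),np.cos(a),0],[0,0,1]]);o=np.array([x,y,.002])
    return {'coil':o+R@[0,.008,.13],'axle':o+R@[0,-.177,.13],'handle':o+R@[.06*np.sin(q),-.177,.13+.06*np.cos(q)],
     'ha':o+R@[.06*np.sin(q),-.177-.045,.13+.06*np.cos(q)],'hb':o+R@[.06*np.sin(q),-.177+.045,.13+.06*np.cos(q)],'winder':o}
E
python3 - <<'E'
from fit import *
def res(p):
    P=pts(p);return np.concatenate([proj(ms[c],P[k])[0]-obs[c][k] for c in obs for k in obs[c]])
for q0 in (-.5,.5):
    r=least_squares(res,[.5,.1,0,q0]);print(r.x,r.cost,r.fun.round(1))
P=pts(r.x);print({k:v.round(4) for k,v in P.items()})
for c in ms:
    im=cv2.imread(f'pics/{c}0.png');im=cv2.resize(im,None,fx=4,fy=4,interpolation=cv2.INTER_CUBIC)
    for k in P:
        u=proj(ms[c],P[k])[0]*4+1.5;cv2.drawMarker(im,tuple(int(v) for v in u),(0,0,255),0,16,1)
    u=proj(ms[c],(P['coil']+P['handle'])/2)[0]*4
    x,y=int(u[0]-400),int(u[1]-300);cv2.imwrite(f'pics/{c}_z.png',im[y:y+600,x:x+800])
    for o in ('handle',):
        for g in finder.outline_of(c,o)[:1]: print(c,g['bbox'],g['confidence'],'proj ends',proj(ms[c],P['ha']),proj(ms[c],P['hb']))
E
```

```text
[ 0.57019994  0.11757881  0.14508549 -0.30289576] 4.261252188026739 [ 1.4 -0.8 -1.4 -0.8 -1.2 -0.2  1.2 -0.5]
[ 0.5686611   0.1175039  -0.04779713  0.30289702] 4.261252188104909 [ 1.4 -0.8 -1.4 -0.8 -1.2 -0.2  1.2 -0.5]
{'coil': array([0.569 , 0.1255, 0.132 ]), 'axle': array([ 0.5602, -0.0593,  0.132 ]), 'handle': array([ 0.5781, -0.0601,  0.1893]), 'ha': array([ 0.5759, -0.1051,  0.1893]), 'hb': array([ 0.5802, -0.0152,  0.1893]), 'winder': array([0.5687, 0.1175, 0.002 ])}
scene [281.8, 173.4, 34.1, 13.6] 0.71 proj ends [[281.92687695 181.50673342]] [[311.15889505 181.83797881]]
top [331.9, 189.0, 34.4, 13.0] 0.72 proj ends [[368.89914578 195.38469216]] [[334.35717349 193.12775501]]
```

View zooms.

View pics/top_z.png

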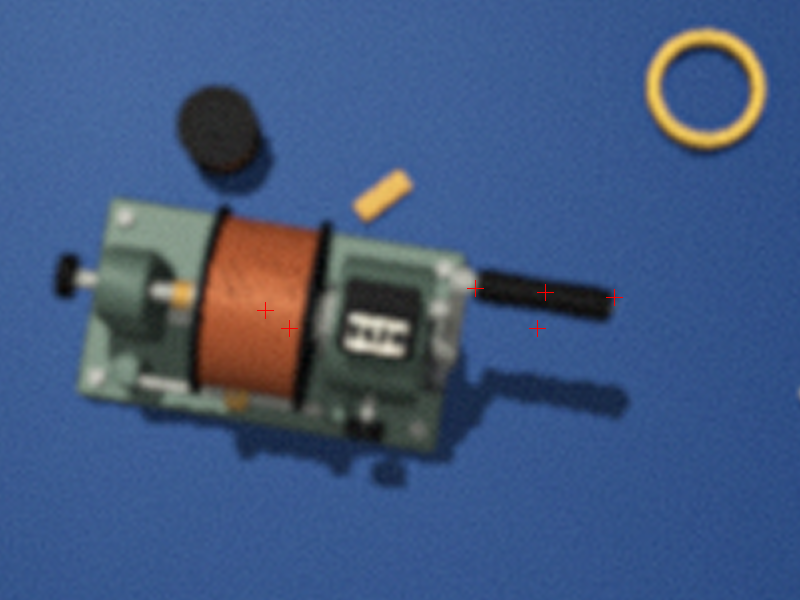

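View pics/scene_z.png

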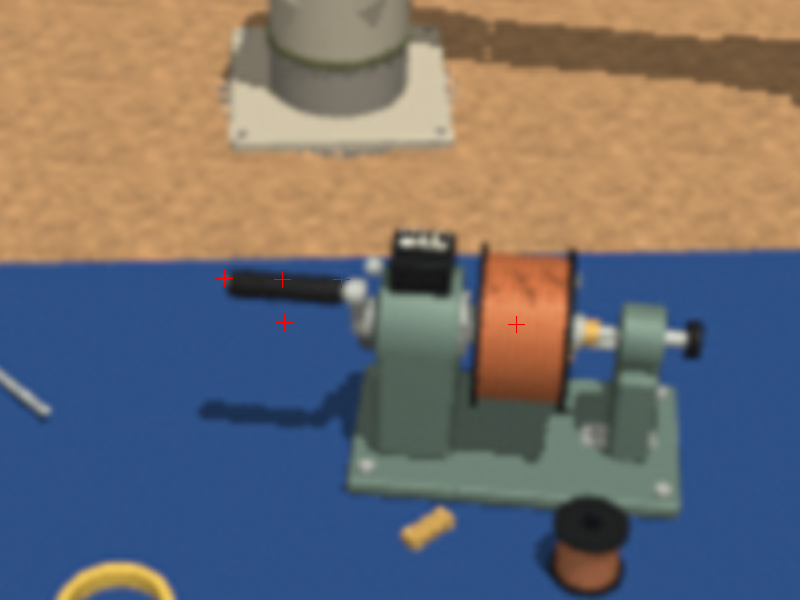

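```bash
cat > fit2.py <<'E'
from fit import *
def tp(x,y): return (368.9+(x-614)/4,195.38+(y-297)/4)
def sc(x,y): return (281.93+(x-224)/4,181.5+(y-279)/4)
O=[('top','ha',tp(610,303)),('top','hb',tp(477,284)),('scene','ha',sc(230,283)),('scene','hb',sc(342,290)),
('top',(.075,.135,.018),tp(110,198)),('top',(.075,-.135,.018),tp(466,253)),('top',(-.075,-.135,.018),tp(437,450)),('top',(-.075,.135,.018),tp(80,393)),
('scene',(.075,-.135,.018),sc(348,485)),('scene',(.075,.135,.018),sc(679,508))]
def loc(p,l):
    x,y,a,q=p; R=np.array([[np.cos(a),-np.sin(a),0],[np.sin(a),np.cos(a),0],[0,0,1]]);return np.array([x,y,.002])+R@l
def res(p):
    P=pts(p);return np.concatenate([proj(ms[c],P[k] if isinstance(k,str) else loc(p,k))[0]-u for c,k,u in O])
r=least_squares(res,[.57,.1,-.1,.3]);p=r.x
E
python3 - <<'E'
from fit2 import *
print(r.x,r.fun.round(1).reshape(-1,2).tolist());P=pts(p);print({k:v.round(4) for k,v in P.items()})
E
```

```text
[ 0.57148269  0.12561443 -0.13369477  0.5499394 ] [[-1.8, -0.2], [-2.6, -0.6], [0.7, -0.1], [1.7, 0.1], [1.1, -0.4], [1.5, -0.6], [1.3, 0.1], [0.2, 0.5], [-2.3, -0.9], [-1.2, -0.7]]
{'coil': array([0.5725, 0.1335, 0.132 ]), 'axle': array([ 0.5479, -0.0498,  0.132 ]), 'handle': array([ 0.579 , -0.054 ,  0.1832]), 'ha': array([ 0.573 , -0.0986,  0.1832]), 'hb': array([ 0.585 , -0.0094,  0.1832]), 'winder': array([0.5715, 0.1256, 0.002 ])}
```

```bash
cat >> fit2.py <<'E'
O+= [('top','coil',(283,198.9)),('scene','coil',(353.6,193.8))]
def res(p5):
    p=p5[:4];P=pts(p);return np.concatenate([proj(ms[c],P[k] if isinstance(k,str) else loc(p,np.array(k)+[0,p5[4],0]))[0]-u for c,k,u in O])
r=least_squares(res,[.57,.1,-.1,.3,0],loss='soft_l1');p=r.x[:4]
E
python3 - <<'E'
from fit2 import *
print(r.x,res(r.x).round(1).reshape(-1,2).tolist());P=pts(p);print({k:v.round(4) for k,v in P.items()})
E
```

```text
[ 0.57008609  0.11898988 -0.13184684  0.55461575  0.0105043 ] [[0.8, 0.2], [-0.0, -0.2], [-1.4, -0.1], [-0.5, -0.0], [-0.2, -0.3], [0.2, -0.7], [0.0, 0.0], [-1.1, 0.6], [-1.1, -0.8], [0.0, -0.7], [-1.7, -1.0], [2.0, -0.3]]
{'coil': array([0.5711, 0.1269, 0.132 ]), 'axle': array([ 0.5468, -0.0565,  0.132 ]), 'handle': array([ 0.5781, -0.0606,  0.183 ]), 'ha': array([ 0.5722, -0.1052,  0.183 ]), 'hb': array([ 0.5841, -0.016 ,  0.183 ]), 'winder': array([0.5701, 0.119 , 0.002 ])}
```

Call:
servo_tool --moves "0.27 -0.43 0.2 0 0 -0.235 -1;0.27 -0.43 0.2 0 0 -0.235 -1;0.27 -0.43 0.2 0 0 -0.235 -1;0.27 -0.43 0.2 0 0 -0.235 -1;0.27 -0.43 0.2 0 0 -0.235 -1" --grip_force 60

```text
clock: 1.12
tcp_pos: [0.2443, 0.4431, 0.3085]
tool_rot: [-0.0, 0.416, 0.909, 0.0]
wrist_force: [1.1, 0.7, 0.8]
grip_width: 0.086
```

Call:
servo_tool --moves "0.62 -0.96 0.03 0 0 -0.268 -1;0.62 -0.96 0.03 0 0 -0.268 -1;0.62 -0.96 0.03 0 0 -0.268 -1;0.62 -0.96 0.03 0 0 -0.268 -1;0.62 -0.96 0.03 0 0 -0.268 -1"

```text
clock: 1.53
tcp_pos: [0.3571, 0.2679, 0.3138]
tool_rot: [-0.0, 0.675, 0.737, 0.001]
wrist_force: [0.3, 0.3, 0.2]
grip_width: 0.0854
```

```bash
cat > go.py <<'E'
from h import *
from scipy.spatial.transform import Rotation as Ro
import sys
YAW=-0.132
def cmd(target,yaw=YAW):
    s=telemetry.observe();w,x,y,z=s['tool_rot'];R=Ro.from_quat([x,y,z,w])
    T=np.array([[np.sin(yaw),np.cos(yaw),0],[-np.cos(yaw),np.sin(yaw),0],[0,0,-1]]).T
    # columns: x,y,z ; y=(cos,sin), z=-z, x=y cross z
    Y=np.array([np.cos(yaw),np.sin(yaw),0]);Z=np.array([0,0,-1.]);X=np.cross(Y,Z)
    T=np.stack([X,Y,Z],1)
    rv=(Ro.from_matrix(T)*R.inv()).as_rotvec()/np.pi
    d=(np.array(target)-s['tcp_pos'])/.5
    return s,d,rv
if __name__=='__main__':
    s,d,rv=cmd([float(v) for v in sys.argv[1:4]]);print(s['clock'],s['tcp_pos'].round(4),s['wrist_force'].round(2),d.round(3),rv.round(3))
E
python3 go.py .5765 -.0725 .30
```

```text
1.5333 [0.3571 0.2679 0.3138] [0.29 0.34 0.23] [ 0.439 -0.681 -0.028] [-0.    0.   -0.07]
```

Call:
servo_tool --moves "0.44 -0.68 0 0 0 -0.07 -1;0.44 -0.68 0 0 0 -0.07 -1;0.44 -0.68 0 0 0 -0.07 -1;0.44 -0.68 0 0 0 -0.07 -1;0.44 -0.68 -0.01 0 0 -0.07 -1"

```text
clock: 1.95
tcp_pos: [0.4702, 0.0927, 0.3133]
tool_rot: [-0.0, 0.752, 0.659, 0.001]
wrist_force: [0.9, 0.7, -0.5]
grip_width: 0.0855
```

```bash
python3 go.py .5765 -.0725 .29
```

```text
1.95 [0.4702 0.0927 0.3133] [ 0.89  0.74 -0.55] [ 0.213 -0.33  -0.047] [-0.001  0.001  0.   ]
```

Call:
servo_tool --moves "0.213 -0.33 -0.03 0 0 0 -1;0.213 -0.33 -0.03 0 0 0 -1;0.213 -0.33 -0.03 0 0 0 -1;0.213 -0.33 -0.05 0 0 0 -1;0.213 -0.33 -0.05 0 0 0 -1"

```text
clock: 2.37
tcp_pos: [0.5777, -0.0751, 0.2883]
tool_rot: [0.001, 0.752, 0.659, 0.002]
wrist_force: [-0.5, 0.8, -0.7]
grip_width: 0.0854
```

Run:
```python
from go import *
from fit2 import pts,p
s,d,rv=cmd([.5765,-.0725,.29]);print(s['tcp_pos'],d.round(3),rv.round(3))
m=viewer.camera_model('wrist');im=viewer.camera('wrist')[:,:,::-1].copy()
P=pts(p)
print(finder.pinpoint('wrist','handle'),[ (g['bbox'],g['confidence']) for g in finder.find_in('wrist','handle')])
for k in P:
    u=proj(m,P[k])[0];print(k,u)
    cv2.drawMarker(im,tuple(int(v) for v in u),(0,0,255),0,10,1)
cv2.imwrite('pics/w1.png',im)
```

```text
[ 0.57772944 -0.07514289  0.28832022] [-0.002  0.005  0.003] [-0.     0.001  0.   ]
[{'pixel': [316.0, 179.2], 'confidence': 0.73}] [([303.5, 123.3, 27.0, 109.7], 0.71), ([204.5, 2.3, 150.3, 228.0], 0.36)]
coil [279.57709256 -38.14009476]
axle [286.99949938 169.75228862]
handle [316.13704819 181.61477003]
ha [316.32991137 227.6029493 ]
hb [315.9228661  130.41805464]
winder [292.64425135  17.04408623]
```

View pics/w1.png

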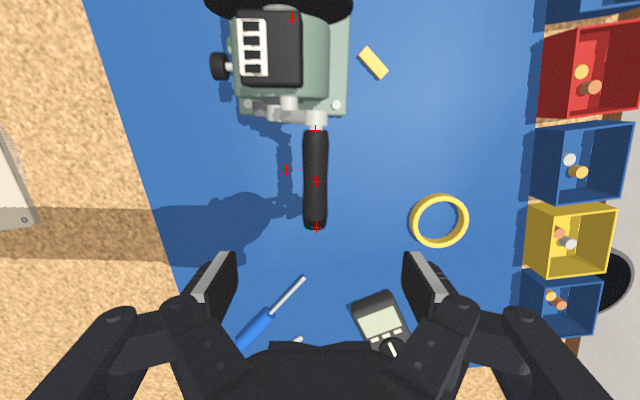

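Call:
servo_tool --moves "-0.002 0.005 -0.08 0 0.001 0 -1;-0.002 0.005 -0.15 0 0.001 0 -1;-0.002 0.005 -0.21 0 0.001 0 -1;-0.002 0.005 -0.24 0 0.001 0 -1;-0.002 0.005 -0.248 0 0.001 0 -1"

```text
clock: 2.93
tcp_pos: [0.5741, -0.0705, 0.1608]
tool_rot: [-0.003, 0.753, 0.658, -0.002]
wrist_force: [0.5, 0.2, 0.4]
grip_width: 0.0858
```

Run:
```python
from go import *
s,d,rv=cmd([.5765,-.0725,.164]);print(s['tcp_pos'],d.round(3),rv.round(3),s['wrist_force'],s['ft_torque'])
for c in('wrist','scene'):
    im=viewer.camera(c)[:,:,::-1].copy()
    if c=='scene': im=cv2.resize(im[120:280,220:430],None,fx=3.5,fy=3.5)
    cv2.imwrite(f'pics/{c}2.png',im)
```

```text
[ 0.5740594  -0.07052685  0.16077561] [ 0.005 -0.004  0.006] [-0.    -0.002  0.001] [0.46777009 0.23323218 0.37104245] [0.05221999 0.00534354 0.04009473]
```

View pics/wrist2.png

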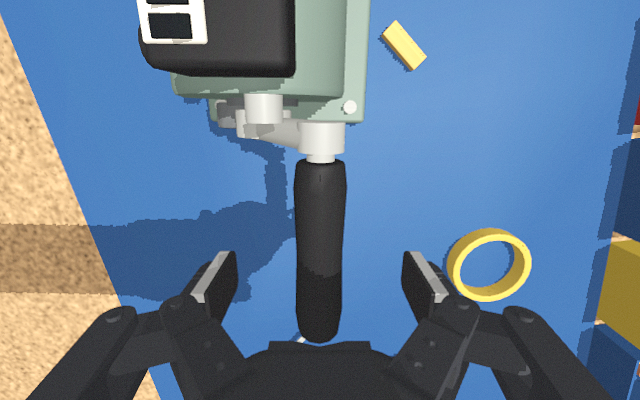

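View pics/scene2.png

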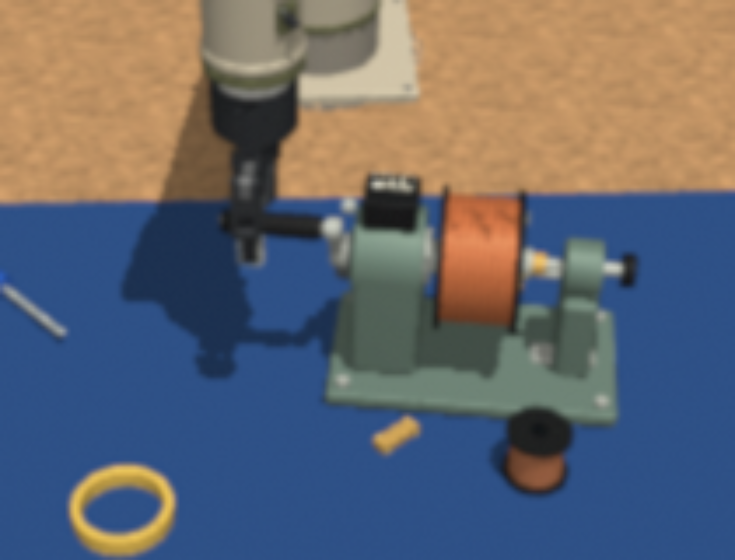

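Call:
servo_tool --moves "0.004 -0.004 0.005 0 -0.002 0 1;0.005 -0.004 0.006 0 -0.002 0 1;0.005 -0.004 0.006 0 -0.002 0 1;0.005 -0.004 0.006 0 -0.002 0 1;0.005 -0.004 0.006 0 -0.002 0 1" --grip_force 60

```text
clock: 3.45
tcp_pos: [0.5774, -0.0732, 0.1667]
tool_rot: [0.0, 0.753, 0.658, 0.001]
wrist_force: [-7.8, 1.5, 0.6]
grip_width: 0.0259
```

Run:
```python
from go import *
s,d,rv=cmd([.5765,-.0725,.164]);print(s['tcp_pos'],d.round(3),rv.round(3),s['wrist_force'],s['ft_torque'],s['grip_width'])
```

```text
[ 0.57739899 -0.07323516  0.16673787] [-0.002  0.001 -0.005] [-0.     0.001  0.001] [-7.76879338  1.45824587  0.64685631] [ 0.31394061  1.64050375 -0.01946522] 0.025888429690495367
```

Call:
servo_tool --moves "0 0 0 0 0 0 1;0 0 0 0 0 0 1;0 0 0 0 0 0 1;0 0 0 0 0 0 1;0 0 0 0 0 0 1"

```text
clock: 3.87
tcp_pos: [0.577, -0.0732, 0.1665]
tool_rot: [-0.0, 0.753, 0.658, 0.001]
wrist_force: [-3.7, 0.8, -0.2]
grip_width: 0.0209
```

```bash
cat > wind.py <<'E'
from go import *
import json,os
# args: step deg total for this call ; logs state; prints rows
def tq(rx): pass
a=YAW; X=np.array([np.cos(a),np.sin(a),0]);Z=np.array([0,0,1.])
Yw=np.array([-np.sin(a),np.cos(a),0])
cfg=json.load(open('cfg.json')) # C (world centre in TCP plane), q commanded last
C=np.array(cfg['C'])
s,_,rv=cmd(C)
t=s['tcp_pos'];v=t-C;q=np.arctan2(v@X,v@Z);r=np.hypot(v@X,v@Z)
T=lambda q:(X*np.cos(q)-Z*np.sin(q)); Rr=lambda q:X*np.sin(q)+Z*np.cos(q)
f=s['wrist_force']
rec=dict(clock=s['clock'],q=float(q),r=float(r),yo=float(v@Yw),ft=float(f@T(q)),fr=float(f@Rr(q)),fy=float(f@Yw),tcp=t.tolist(),f=f.tolist(),m=np.array(s['ft_torque']).tolist(),gw=float(s['grip_width']))
open('log.jsonl','a').write(json.dumps(rec)+'\n')
print('t %.2f q %.1f r %.1f yo %.1f ft %.2f fr %.2f fy %.2f gw %.4f qc %.1f'%(s['clock'],np.degrees(q),r*1e3,v@Yw*1e3,rec['ft'],rec['fr'],rec['fy'],rec['gw'],cfg['qc']), 'rv',rv.round(3))
step=float(sys.argv[1]) 
rows=[]
for i in range(1,6):
    qq=np.radians(cfg['qc']+step*i/5); d=(C+.06*Rr(qq)-t)/.5
    rows.append('%.3f %.3f %.3f %.3f %.3f %.3f 1'%(*d,*(rv*min(1,1)) ))
print(';'.join(rows))
cfg['qc']+=step
if len(sys.argv)>2: json.dump(cfg,open('cfg.json','w'))
E
python3 go.py .5765 -.0725 .164; python3 -c "
from h import *;print(telemetry.observe()['grip_width'])"
```

```text
3.8667 [ 0.577  -0.0732  0.1665] [-3.65  0.83 -0.19] [-0.001  0.001 -0.005] [-0.     0.     0.001]
0.020934986660807613
```

```bash
echo '{"C":[0.5451,-0.0690,0.1158],"qc":32.4}'>cfg.json; rm -f log.jsonl; python3 wind.py 15 1
```

```text
t 3.87 q 32.4 r 60.1 yo 0.0 ft -3.05 fr -2.16 fy 0.34 gw 0.0209 qc 32.4 rv [-0.     0.     0.001]
0.005 -0.001 -0.004 -0.000 0.000 0.001 1;0.010 -0.001 -0.007 -0.000 0.000 0.001 1;0.015 -0.002 -0.011 -0.000 0.000 0.001 1;0.019 -0.003 -0.016 -0.000 0.000 0.001 1;0.024 -0.003 -0.020 -0.000 0.000 0.001 1
```

Call:
servo_tool --moves "0.005 -0.001 -0.004 0 0 0 1;0.010 -0.001 -0.007 0 0 0 1;0.015 -0.002 -0.011 0 0 0 1;0.019 -0.003 -0.016 0 0 0 1;0.024 -0.003 -0.020 0 0 0 1"

```text
clock: 4.28
tcp_pos: [0.5877, -0.0748, 0.1559]
tool_rot: [-0.001, 0.753, 0.658, -0.001]
wrist_force: [-10.4, 1.1, -0.4]
grip_width: 0.0209
```

```bash
python3 wind.py 18 1
```

```text
t 4.28 q 47.0 r 58.8 yo -0.1 ft -6.86 fr -7.93 fy -0.30 gw 0.0209 qc 47.4 rv [-0.    -0.001  0.001]
0.007 -0.001 -0.005 -0.000 -0.001 0.001 1;0.012 -0.001 -0.011 -0.000 -0.001 0.001 1;0.016 -0.002 -0.017 -0.000 -0.001 0.001 1;0.020 -0.002 -0.024 -0.000 -0.001 0.001 1;0.023 -0.003 -0.030 -0.000 -0.001 0.001 1
```

Call:
servo_tool --moves "0.006 -0.001 -0.005 0 -0.001 0.001 1;0.011 -0.001 -0.011 0 -0.001 0.001 1;0.015 -0.002 -0.017 0 -0.001 0.001 1;0.019 -0.002 -0.024 0 -0.001 0.001 1;0.022 -0.003 -0.030 0 -0.001 0.001 1"

```text
clock: 4.7
tcp_pos: [0.5967, -0.0761, 0.1397]
tool_rot: [-0.002, 0.752, 0.659, -0.001]
wrist_force: [-13.1, 2.6, 0.8]
grip_width: 0.0211
```

```bash
python3 wind.py 18 1
```

```text
t 4.70 q 65.3 r 57.3 yo -0.2 ft -6.24 fr -11.77 fy 0.84 gw 0.0211 qc 65.4 rv [-0.001 -0.001  0.   ]
0.008 -0.001 -0.005 -0.001 -0.001 0.000 1;0.010 -0.001 -0.012 -0.001 -0.001 0.000 1;0.012 -0.001 -0.019 -0.001 -0.001 0.000 1;0.014 -0.001 -0.027 -0.001 -0.001 0.000 1;0.015 -0.001 -0.034 -0.001 -0.001 0.000 1
```

```bash
echo '{"C":[0.5421,-0.0686,0.1173],"qc":68}'>cfg.json; python3 wind.py 18 1
```

```text
t 4.70 q 67.9 r 59.5 yo -0.2 ft -5.71 fr -12.03 fy 0.84 gw 0.0211 qc 68.0 rv [-0.001 -0.001  0.   ]
0.004 0.000 -0.007 -0.001 -0.001 0.000 1;0.006 -0.000 -0.014 -0.001 -0.001 0.000 1;0.008 -0.000 -0.021 -0.001 -0.001 0.000 1;0.009 -0.001 -0.029 -0.001 -0.001 0.000 1;0.009 -0.001 -0.036 -0.001 -0.001 0.000 1
```

Call:
servo_tool --moves "0.003 0 -0.007 -0.001 -0.001 0 1;0.005 0 -0.014 -0.001 -0.001 0 1;0.007 0 -0.021 -0.001 -0.001 0 1;0.008 -0.001 -0.029 -0.001 -0.001 0 1;0.008 -0.001 -0.036 -0.001 -0.001 0 1"

```text
clock: 5.12
tcp_pos: [0.6002, -0.0766, 0.1214]
tool_rot: [-0.001, 0.753, 0.659, -0.001]
wrist_force: [-5.7, 0.9, 2.9]
grip_width: 0.021
```

```bash
python3 wind.py 18 1
```

```text
t 5.12 q 86.0 r 58.8 yo -0.3 ft -3.32 fr -5.51 fy 0.10 gw 0.0210 qc 86.0 rv [ 0.    -0.001  0.   ]
0.003 0.000 -0.007 0.000 -0.001 0.000 1;0.003 0.000 -0.015 0.000 -0.001 0.000 1;0.002 0.000 -0.022 0.000 -0.001 0.000 1;0.001 0.001 -0.030 0.000 -0.001 0.000 1;-0.001 0.001 -0.037 0.000 -0.001 0.000 1
```

Call:
servo_tool --moves "0.002 0 -0.007 0 -0.001 0 1;0.002 0 -0.015 0 -0.001 0 1;0.001 0 -0.022 0 -0.001 0 1;0 0.001 -0.030 0 -0.001 0 1;-0.002 0.001 -0.037 0 -0.001 0 1"

```text
clock: 5.53
tcp_pos: [0.5981, -0.0763, 0.1025]
tool_rot: [-0.001, 0.753, 0.658, -0.001]
wrist_force: [-9.4, 1.1, 5.8]
grip_width: 0.0209
```

```bash
python3 wind.py 18 1
```

```text
t 5.53 q 104.7 r 58.4 yo -0.2 ft -3.20 fr -10.60 fy -0.13 gw 0.0209 qc 104.0 rv [ 0.    -0.001  0.   ]
0.001 0.000 -0.007 0.000 -0.001 0.000 1;-0.001 0.001 -0.014 0.000 -0.001 0.000 1;-0.004 0.001 -0.021 0.000 -0.001 0.000 1;-0.007 0.001 -0.027 0.000 -0.001 0.000 1;-0.011 0.002 -0.034 0.000 -0.001 0.000 1
```

```bash
cat > refit.py <<'E'
import json,numpy as np
from scipy.optimize import least_squares
a=-.132;X=np.array([np.cos(a),np.sin(a),0])
L=[json.loads(l) for l in open('log.jsonl')]
C0=np.array([.5421,-.0686,.1173])
D=np.array([(np.array(l['tcp'])-C0) for l in L]);u=D@X*1e3;z=D[:,2]*1e3
r=least_squares(lambda c:np.hypot(u-c[0],z-c[1])-60,[0,0])
c=r.x;C=C0+X*c[0]/1e3+np.array([0,0,c[1]/1e3])
q=np.degrees(np.arctan2(u-c[0],z-c[1]))
print(c,r.fun.round(2),q[-1],C)
json.dump({'C':C.round(5).tolist(),'qc':round(float(q[-1]),1)},open('cfg.json','w'))
E
python3 refit.py; python3 wind.py 18 1
```

```text
[-1.21861823  1.5885044 ] [-0.04  0.01  0.04  0.04 -0.05 -0.01] 105.87989096578612 [ 0.54089198 -0.06843961  0.1188885 ]
t 5.53 q 105.9 r 60.0 yo -0.2 ft -2.98 fr -10.66 fy -0.13 gw 0.0209 qc 105.9 rv [ 0.    -0.001  0.   ]
-0.002 0.001 -0.007 0.000 -0.001 0.000 1;-0.005 0.001 -0.014 0.000 -0.001 0.000 1;-0.008 0.002 -0.021 0.000 -0.001 0.000 1;-0.012 0.002 -0.028 0.000 -0.001 0.000 1;-0.016 0.003 -0.034 0.000 -0.001 0.000 1
```

Call:
servo_tool --moves "-0.002 0.001 -0.007 0 -0.001 0 1;-0.005 0.001 -0.014 0 -0.001 0 1;-0.008 0.002 -0.021 0 -0.001 0 1;-0.012 0.002 -0.028 0 -0.001 0 1;-0.016 0.003 -0.034 0 -0.001 0 1"

```text
clock: 5.95
tcp_pos: [0.5902, -0.0751, 0.0854]
tool_rot: [0.001, 0.753, 0.658, 0.0]
wrist_force: [-4.1, -1.4, 4.2]
grip_width: 0.0209
```

```bash
python3 wind.py 18 1
```

```text
t 5.95 q 123.9 r 60.0 yo -0.1 ft -1.33 fr -5.58 fy -1.94 gw 0.0209 qc 123.9 rv [0. 0. 0.]
-0.004 0.001 -0.006 0.000 0.000 0.000 1;-0.009 0.001 -0.012 0.000 0.000 0.000 1;-0.014 0.002 -0.017 0.000 0.000 0.000 1;-0.019 0.003 -0.023 0.000 0.000 0.000 1;-0.025 0.004 -0.028 0.000 0.000 0.000 1
```

Call:
servo_tool --moves "-0.004 0.001 -0.006 0 0 0 1;-0.009 0.001 -0.012 0 0 0 1;-0.014 0.002 -0.017 0 0 0 1;-0.019 0.003 -0.023 0 0 0 1;-0.025 0.004 -0.028 0 0 0 1"

```text
clock: 6.37
tcp_pos: [0.5776, -0.0733, 0.0715]
tool_rot: [0.001, 0.753, 0.658, 0.0]
wrist_force: [-5.1, -1.2, 8.3]
grip_width: 0.0208
```

```bash
python3 wind.py 18 1
```

```text
t 6.37 q 142.0 r 60.1 yo 0.0 ft -1.25 fr -9.60 fy -1.91 gw 0.0208 qc 141.9 rv [0.    0.001 0.001]
-0.006 0.001 -0.004 0.000 0.001 0.001 1;-0.012 0.002 -0.008 0.000 0.001 0.001 1;-0.019 0.002 -0.012 0.000 0.001 0.001 1;-0.026 0.003 -0.015 0.000 0.001 0.001 1;-0.032 0.004 -0.018 0.000 0.001 0.001 1
```

Call:
servo_tool --moves "-0.006 0.001 -0.004 0 0.001 0.001 1;-0.012 0.002 -0.008 0 0.001 0.001 1;-0.019 0.002 -0.011 0 0.001 0.001 1;-0.026 0.003 -0.014 0 0.001 0.001 1;-0.032 0.004 -0.017 0 0.001 0.001 1"

```text
clock: 6.78
tcp_pos: [0.5614, -0.071, 0.0627]
tool_rot: [0.0, 0.752, 0.66, -0.001]
wrist_force: [0.8, 0.2, 0.1]
grip_width: 0.0209
```

```bash
python3 refit.py; python3 wind.py 18 1
```

```text
[-1.21562611  1.5682922 ] [-0.03  0.02  0.04  0.04 -0.05 -0.02 -0.02 -0.05  0.07] 141.98682642764703 [ 0.54089495 -0.06844     0.11886829]
t 6.78 q 159.8 r 59.9 yo 0.2 ft -0.74 fr 0.14 fy 0.34 gw 0.0209 qc 142.0 rv [ 0.    -0.    -0.001]
0.026 -0.004 0.013 0.000 -0.000 -0.001 1;0.020 -0.003 0.009 0.000 -0.000 -0.001 1;0.013 -0.002 0.006 0.000 -0.000 -0.001 1;0.007 -0.001 0.002 0.000 -0.000 -0.001 1;-0.000 -0.000 -0.000 0.000 -0.000 -0.001 1
```

```bash
sed -i '$d' log.jsonl; python3 wind.py 18 1
```

```text
t 6.78 q 159.8 r 59.9 yo 0.2 ft -0.74 fr 0.14 fy 0.34 gw 0.0209 qc 160.0 rv [ 0.    -0.    -0.001]
-0.007 0.001 -0.003 0.000 -0.000 -0.001 1;-0.015 0.002 -0.005 0.000 -0.000 -0.001 1;-0.022 0.003 -0.006 0.000 -0.000 -0.001 1;-0.029 0.004 -0.007 0.000 -0.000 -0.001 1;-0.037 0.005 -0.008 0.000 -0.000 -0.001 1
```

Call:
servo_tool --moves "-0.007 0.001 -0.003 0 0 -0.001 1;-0.015 0.002 -0.005 0 0 -0.001 1;-0.022 0.003 -0.006 0 0 -0.001 1;-0.029 0.004 -0.007 0 0 -0.001 1;-0.037 0.005 -0.008 0 0 -0.001 1"

```text
clock: 7.2
tcp_pos: [0.543, -0.0683, 0.0589]
tool_rot: [0.0, 0.753, 0.658, -0.0]
wrist_force: [0.8, 0.7, 5.4]
grip_width: 0.0207
```

```bash
python3 wind.py 18 1
```

```text
t 7.20 q 178.0 r 60.1 yo 0.5 ft -0.86 fr -5.34 fy 0.82 gw 0.0207 qc 178.0 rv [ 0. -0.  0.]
-0.008 0.000 0.000 0.000 -0.000 0.000 1;-0.015 0.001 0.001 0.000 -0.000 0.000 1;-0.022 0.002 0.001 0.000 -0.000 0.000 1;-0.030 0.003 0.003 0.000 -0.000 0.000 1;-0.037 0.004 0.005 0.000 -0.000 0.000 1
```

Call:
servo_tool --moves "-0.008 0 0 0 0 0 1;-0.015 0.001 0.001 0 0 0 1;-0.022 0.002 0.001 0 0 0 1;-0.030 0.003 0.003 0 0 0 1;-0.037 0.004 0.005 0 0 0 1"

```text
clock: 7.62
tcp_pos: [0.5241, -0.0655, 0.0613]
tool_rot: [-0.0, 0.752, 0.659, -0.0]
wrist_force: [3.1, 4.5, -0.5]
grip_width: 0.0212
```

```bash
python3 wind.py 18 1
```

```text
t 7.62 q -163.5 r 60.0 yo 0.7 ft -2.46 fr -0.24 fy 4.88 gw 0.0212 qc 196.0 rv [ 0. -0.  0.]
-0.006 -0.000 0.002 0.000 -0.000 0.000 1;-0.013 0.000 0.005 0.000 -0.000 0.000 1;-0.020 0.001 0.008 0.000 -0.000 0.000 1;-0.027 0.002 0.012 0.000 -0.000 0.000 1;-0.033 0.003 0.016 0.000 -0.000 0.000 1
```

Call:
servo_tool --moves "-0.006 0 0.002 0 0 0 1;-0.013 0 0.005 0 0 0 1;-0.020 0.001 0.008 0 0 0 1;-0.027 0.002 0.012 0 0 0 1;-0.033 0.003 0.016 0 0 0 1"

```text
clock: 8.03
tcp_pos: [0.5073, -0.0631, 0.0694]
tool_rot: [-0.0, 0.752, 0.659, 0.0]
wrist_force: [4.1, 6.2, -2.2]
grip_width: 0.0209
```

```bash
python3 wind.py 18 1
```

```text
t 8.03 q -145.6 r 60.0 yo 0.9 ft -3.90 fr -0.07 fy 6.66 gw 0.0209 qc 214.0 rv [-0. -0.  0.]
-0.005 -0.001 0.004 -0.000 -0.000 0.000 1;-0.011 -0.000 0.009 -0.000 -0.000 0.000 1;-0.017 0.000 0.014 -0.000 -0.000 0.000 1;-0.022 0.001 0.019 -0.000 -0.000 0.000 1;-0.027 0.002 0.025 -0.000 -0.000 0.000 1
```

Call:
servo_tool --moves "-0.005 0.001 0.004 0 0 0 1;-0.011 0.002 0.009 0 0 0 1;-0.017 0.002 0.014 0 0 0 1;-0.022 0.003 0.019 0 0 0 1;-0.027 0.004 0.025 0 0 0 1"

```text
clock: 8.45
tcp_pos: [0.4939, -0.0611, 0.0821]
tool_rot: [-0.0, 0.752, 0.659, 0.0]
wrist_force: [4.6, 2.2, -1.7]
grip_width: 0.0212
```

```bash
python3 wind.py 18 1
```

```text
t 8.45 q -127.7 r 60.1 yo 1.1 ft -3.93 fr -2.34 fy 2.75 gw 0.0212 qc 232.0 rv [-0.  0.  0.]
-0.004 -0.002 0.006 -0.000 0.000 0.000 1;-0.008 -0.001 0.012 -0.000 0.000 0.000 1;-0.012 -0.001 0.019 -0.000 0.000 0.000 1;-0.015 -0.000 0.025 -0.000 0.000 0.000 1;-0.018 0.000 0.032 -0.000 0.000 0.000 1
```

Call:
servo_tool --moves "-0.004 0 0.006 0 0 0 1;-0.008 0.001 0.012 0 0 0 1;-0.012 0.001 0.019 0 0 0 1;-0.015 0.002 0.025 0 0 0 1;-0.018 0.002 0.032 0 0 0 1"

```text
clock: 8.87
tcp_pos: [0.485, -0.0598, 0.0983]
tool_rot: [0.0, 0.752, 0.659, 0.001]
wrist_force: [6.3, 5.5, -3.3]
grip_width: 0.0211
```

```bash
python3 wind.py 18 1
```

```text
t 8.87 q -109.9 r 60.2 yo 1.2 ft -5.02 fr -4.08 fy 6.26 gw 0.0211 qc 250.0 rv [-0.  0.  0.]
-0.002 -0.002 0.007 -0.000 0.000 0.000 1;-0.004 -0.002 0.014 -0.000 0.000 0.000 1;-0.006 -0.002 0.022 -0.000 0.000 0.000 1;-0.007 -0.002 0.029 -0.000 0.000 0.000 1;-0.007 -0.002 0.037 -0.000 0.000 0.000 1
```

Call:
servo_tool --moves "-0.002 0.001 0.007 0 0 0 1;-0.004 0.001 0.014 0 0 0 1;-0.006 0.001 0.022 0 0 0 1;-0.007 0.001 0.029 0 0 0 1;-0.007 0.001 0.037 0 0 0 1"

```text
clock: 9.28
tcp_pos: [0.4814, -0.0593, 0.1169]
tool_rot: [0.0, 0.752, 0.659, 0.001]
wrist_force: [6.3, 2.8, -6.1]
grip_width: 0.0209
```

```bash
python3 wind.py 18 1
```

```text
t 9.28 q -91.9 r 60.2 yo 1.3 ft -6.33 fr -5.72 fy 3.57 gw 0.0209 qc 268.0 rv [-0.     0.001  0.   ]
0.000 -0.003 0.007 -0.000 0.001 0.000 1;0.001 -0.003 0.015 -0.000 0.001 0.000 1;0.001 -0.003 0.022 -0.000 0.001 0.000 1;0.003 -0.003 0.030 -0.000 0.001 0.000 1;0.005 -0.003 0.037 -0.000 0.001 0.000 1
```

Call:
servo_tool --moves "0 0 0.007 0 0.001 0 1;0.001 0 0.015 0 0.001 0 1;0.001 0 0.022 0 0.001 0 1;0.003 0 0.030 0 0.001 0 1;0.005 0 0.037 0 0.001 0 1"

```text
clock: 9.7
tcp_pos: [0.4834, -0.0595, 0.1351]
tool_rot: [-0.001, 0.752, 0.659, -0.0]
wrist_force: [4.9, 1.1, -9.9]
grip_width: 0.0209
```

```bash
python3 wind.py 18 1
```

```text
t 9.70 q -74.4 r 60.3 yo 1.3 ft -8.26 fr -7.17 fy 1.73 gw 0.0209 qc 286.0 rv [-0.    -0.001  0.   ]
0.003 -0.003 0.008 -0.000 -0.001 0.000 1;0.006 -0.003 0.015 -0.000 -0.001 0.000 1;0.009 -0.004 0.022 -0.000 -0.001 0.000 1;0.012 -0.004 0.028 -0.000 -0.001 0.000 1;0.016 -0.005 0.035 -0.000 -0.001 0.000 1
```

Call:
servo_tool --moves "0.003 0 0.008 0 -0.001 0 1;0.006 0 0.015 0 -0.001 0 1;0.009 -0.001 0.022 0 -0.001 0 1;0.012 -0.001 0.028 0 -0.001 0 1;0.016 -0.002 0.035 0 -0.001 0 1"

```text
clock: 10.12
tcp_pos: [0.4907, -0.0606, 0.1517]
tool_rot: [0.0, 0.752, 0.659, 0.0]
wrist_force: [8.2, 3.4, -15.1]
grip_width: 0.0212
```

```bash
python3 wind.py 18 1
```

```text
t 10.12 q -57.1 r 60.4 yo 1.2 ft -8.52 fr -14.68 fy 4.49 gw 0.0212 qc 304.0 rv [-0.  0.  0.]
0.006 -0.003 0.008 -0.000 0.000 0.000 1;0.011 -0.004 0.013 -0.000 0.000 0.000 1;0.016 -0.004 0.019 -0.000 0.000 0.000 1;0.021 -0.005 0.024 -0.000 0.000 0.000 1;0.027 -0.006 0.029 -0.000 0.000 0.000 1
```

Call:
servo_tool --moves "0.007 0 0.007 0 0 0 1;0.012 -0.001 0.012 0 0 0 1;0.017 -0.001 0.017 0 0 0 1;0.022 -0.002 0.022 0 0 0 1;0.028 -0.003 0.027 0 0 0 1"

```text
clock: 10.53
tcp_pos: [0.5018, -0.0623, 0.1641]
tool_rot: [-0.002, 0.753, 0.659, -0.002]
wrist_force: [-10.3, 2.8, -0.4]
grip_width: 0.0209
```

```bash
python3 wind.py 18 1
```

```text
t 10.53 q -41.1 r 60.1 yo 1.0 ft -8.25 fr 6.66 fy 1.38 gw 0.0209 qc 322.0 rv [-0.    -0.002  0.   ]
0.011 -0.003 0.009 -0.000 -0.002 0.000 1;0.017 -0.004 0.013 -0.000 -0.002 0.000 1;0.024 -0.005 0.016 -0.000 -0.002 0.000 1;0.030 -0.006 0.019 -0.000 -0.002 0.000 1;0.037 -0.007 0.022 -0.000 -0.002 0.000 1
```

Call:
servo_tool --moves "0.010 -0.001 0.009 0 -0.001 0 1;0.016 -0.002 0.013 0 -0.001 0 1;0.023 -0.003 0.016 0 -0.001 0 1;0.030 -0.004 0.019 0 -0.001 0 1;0.037 -0.005 0.022 0 -0.001 0 1"

```text
clock: 10.95
tcp_pos: [0.5191, -0.0647, 0.1748]
tool_rot: [-0.003, 0.753, 0.659, -0.002]
wrist_force: [-7.9, 2.9, -4.2]
grip_width: 0.0211
```

```bash
python3 wind.py 18 1
```

```text
t 10.95 q -21.6 r 60.2 yo 0.8 ft -9.22 fr -0.91 fy 1.80 gw 0.0211 qc 340.0 rv [-0.    -0.002  0.   ]
0.010 -0.003 0.003 -0.000 -0.002 0.000 1;0.017 -0.004 0.005 -0.000 -0.002 0.000 1;0.025 -0.005 0.007 -0.000 -0.002 0.000 1;0.032 -0.006 0.008 -0.000 -0.002 0.000 1;0.040 -0.007 0.008 -0.000 -0.002 0.000 1
```

Call:
servo_tool --moves "0.010 -0.001 0.003 0 -0.002 0 1;0.017 -0.002 0.005 0 -0.002 0 1;0.025 -0.004 0.007 0 -0.002 0 1;0.032 -0.005 0.008 0 -0.002 0 1;0.040 -0.006 0.008 0 -0.002 0 1"

```text
clock: 11.37
tcp_pos: [0.538, -0.0675, 0.1789]
tool_rot: [-0.002, 0.753, 0.659, -0.001]
wrist_force: [-8.0, 3.5, 0.1]
grip_width: 0.0208
```

```bash
python3 wind.py 18 1
```

```text
t 11.37 q -2.8 r 60.1 yo 0.5 ft -8.35 fr 0.55 fy 2.42 gw 0.0208 qc 358.0 rv [-0.001 -0.001  0.   ]
0.009 -0.002 -0.000 -0.001 -0.001 0.000 1;0.016 -0.003 -0.000 -0.001 -0.001 0.000 1;0.024 -0.004 -0.001 -0.001 -0.001 0.000 1;0.031 -0.005 -0.003 -0.001 -0.001 0.000 1;0.038 -0.006 -0.005 -0.001 -0.001 0.000 1
```

Call:
servo_tool --moves "0.009 -0.001 0 0 -0.001 0 1;0.016 -0.002 0 0 -0.001 0 1;0.024 -0.003 -0.001 0 -0.001 0 1;0.031 -0.004 -0.003 0 -0.001 0 1;0.038 -0.005 -0.005 0 -0.001 0 1"

```text
clock: 11.78
tcp_pos: [0.5565, -0.0702, 0.1768]
tool_rot: [-0.002, 0.752, 0.659, -0.001]
wrist_force: [-8.2, 2.6, 1.8]
grip_width: 0.0211
```

```bash
python3 wind.py 18 1
```

```text
t 11.78 q 15.2 r 60.0 yo 0.3 ft -8.65 fr -0.48 fy 1.55 gw 0.0211 qc 376.0 rv [-0.001 -0.001  0.   ]
0.009 -0.002 -0.003 -0.001 -0.001 0.000 1;0.016 -0.003 -0.006 -0.001 -0.001 0.000 1;0.022 -0.004 -0.009 -0.001 -0.001 0.000 1;0.029 -0.004 -0.012 -0.001 -0.001 0.000 1;0.035 -0.005 -0.016 -0.001 -0.001 0.000 1
```

Call:
servo_tool --moves "0.009 -0.001 -0.003 0 -0.001 0 1;0.016 -0.002 -0.006 0 -0.001 0 1;0.022 -0.003 -0.009 0 -0.001 0 1;0.029 -0.004 -0.012 0 -0.001 0 1;0.035 -0.005 -0.016 0 -0.001 0 1"

```text
clock: 12.2
tcp_pos: [0.5734, -0.0727, 0.1691]
tool_rot: [-0.002, 0.752, 0.659, -0.0]
wrist_force: [-8.5, 3.7, 0.6]
grip_width: 0.0211
```

```bash
python3 wind.py 18 1;  cat > ana.py <<'E'
import json,numpy as np
L=[json.loads(l) for l in open('log.jsonl')]
a=-.132;X=np.array([np.cos(a),np.sin(a),0]);C=np.array([.54089,-.06844,.11887])
t=np.array([l['tcp'] for l in L]);f=np.array([l['f'] for l in L])
u=(t-C)@X;z=t[:,2]-C[2];q=np.unwrap(np.arctan2(u,z))
ft=f@X*np.cos(q)-f[:,2]*np.sin(q)
# driving force on handle = -ft
k=np.arange(len(q)); s=np.sign(np.gradient(q)); keep=k>=1
sd=np.array([1 if i==0 or q[i]>q[i-1] else -1 for i in k])
A=np.c_[sd,np.sin(q),np.cos(q)][keep]
# forces bias in x,z also look like sin/cos
c,*_=np.linalg.lstsq(A,-ft[keep],rcond=None)
res=-ft[keep]-A@c; G=np.hypot(c[1],c[2])
cov=np.linalg.inv(A.T@A)*res.var()
# gravity resisting torque: heavy dir angle = q+phi (from up); needed drive = -G sin(q+phi)
phi=np.arctan2(-c[2],-c[1]); 
print('friction %.2f amp %.2f phi %.1f deg  rms %.2f  sig(phi) %.1f; turn %.0f deg'%(c[0],G,np.degrees(phi),res.std(),np.degrees(np.sqrt(cov[1,1])/G),np.degrees(q[-1]-q[0])))
print('target q', np.degrees(np.pi-phi)%360,'now',np.degrees(q[-1]));print(np.c_[np.degrees(q)[keep],-ft[keep],res].round(1).tolist())
E
python3 ana.py
```

```text
t 12.20 q 33.2 r 60.0 yo 0.1 ft -7.78 fr -4.36 fy 2.51 gw 0.0211 qc 394.0 rv [-0.001 -0.001  0.   ]
0.007 -0.001 -0.005 -0.001 -0.001 0.000 1;0.013 -0.002 -0.010 -0.001 -0.001 0.000 1;0.019 -0.003 -0.015 -0.001 -0.001 0.000 1;0.024 -0.003 -0.021 -0.001 -0.001 0.000 1;0.029 -0.004 -0.027 -0.001 -0.001 0.000 1
friction 4.30 amp 3.77 phi -89.6 deg  rms 2.44  sig(phi) 10.8; turn 356 deg
target q 269.5828893013351 now 393.1710761998238
[[51.9, 6.2, -0.4], [69.7, 5.3, -0.2], [69.7, 5.3, 8.3], [87.6, 3.2, -1.3], [105.9, 3.0, -0.3], [105.9, 3.0, 8.3], [123.9, 1.3, -0.8], [142.0, 1.3, -0.1], [159.8, 0.7, -0.0], [178.0, 0.9, 0.3], [196.5, 2.5, 1.8], [214.4, 3.9, 2.7], [232.3, 3.9, 1.9], [250.1, 5.0, 2.0], [268.1, 6.3, 2.1], [285.6, 8.3, 2.9], [302.9, 8.5, 2.2], [318.9, 8.3, 1.1], [338.4, 9.2, 1.4], [357.2, 8.4, 0.3], [375.2, 8.6, 0.7], [393.2, 7.8, 0.3]]
```

```bash
sed -i 's/^sd=.*/sd=np.ones(len(q))/; s/keep=k>=1/keep=(k>=1)\&(np.r_[True,np.diff(q)!=0])/' ana.py; python3 ana.py
```

```text
friction 5.12 amp 4.03 phi -66.8 deg  rms 0.44  sig(phi) 2.0; turn 356 deg
target q 246.79589576582129 now 393.1710761998238
[[51.9, 6.2, 0.0], [69.7, 5.3, 0.4], [87.6, 3.2, -0.5], [105.9, 3.0, 0.4], [123.9, 1.3, -0.4], [142.0, 1.3, 0.0], [159.8, 0.7, -0.4], [178.0, 0.9, -0.5], [196.5, 2.5, 0.4], [214.4, 3.9, 0.9], [232.3, 3.9, -0.2], [250.1, 5.0, -0.3], [268.1, 6.3, -0.3], [285.6, 8.3, 0.6], [302.9, 8.5, 0.1], [318.9, 8.3, -0.7], [338.4, 9.2, 0.1], [357.2, 8.4, -0.5], [375.2, 8.6, 0.4], [393.2, 7.8, 0.4]]
```

Call:
servo_tool --moves "0.007 -0.001 -0.005 0 -0.001 0 1;0.013 -0.002 -0.010 0 -0.001 0 1;0.019 -0.003 -0.015 0 -0.001 0 1;0.024 -0.003 -0.021 0 -0.001 0 1;0.029 -0.004 -0.027 0 -0.001 0 1"

```text
clock: 12.62
tcp_pos: [0.5876, -0.0748, 0.156]
tool_rot: [-0.001, 0.752, 0.659, 0.001]
wrist_force: [-8.4, 3.7, 2.1]
grip_width: 0.0209
```

```bash
python3 wind.py -24 1
```

```text
t 12.62 q 51.7 r 60.0 yo -0.1 ft -7.07 fr -5.64 fy 2.59 gw 0.0209 qc 412.0 rv [-0.001 -0.     0.   ]
-0.006 0.001 0.007 -0.001 -0.000 0.000 1;-0.013 0.002 0.014 -0.001 -0.000 0.000 1;-0.021 0.003 0.021 -0.001 -0.000 0.000 1;-0.029 0.004 0.027 -0.001 -0.000 0.000 1;-0.038 0.005 0.032 -0.001 -0.000 0.000 1
```

Call:
servo_tool --moves "-0.006 0.001 0.007 0 0 0 1;-0.013 0.002 0.014 0 0 0 1;-0.021 0.003 0.021 0 0 0 1;-0.029 0.004 0.027 0 0 0 1;-0.038 0.005 0.032 0 0 0 1"

```text
clock: 13.03
tcp_pos: [0.568, -0.0719, 0.1724]
tool_rot: [-0.002, 0.752, 0.659, 0.001]
wrist_force: [-1.4, 3.7, -8.3]
grip_width: 0.0211
```

```bash
python3 wind.py -24 1
```

```text
t 13.03 q 27.0 r 60.1 yo 0.1 ft 2.09 fr -8.28 fy 3.50 gw 0.0211 qc 388.0 rv [-0.001 -0.     0.   ]
-0.007 0.001 0.003 -0.001 -0.000 0.000 1;-0.017 0.002 0.007 -0.001 -0.000 0.000 1;-0.026 0.003 0.010 -0.001 -0.000 0.000 1;-0.036 0.004 0.012 -0.001 -0.000 0.000 1;-0.046 0.006 0.013 -0.001 -0.000 0.000 1
```

Call:
servo_tool --moves "-0.007 0.001 0.002 0 0 0 1;-0.017 0.002 0.006 0 0 0 1;-0.026 0.003 0.009 0 0 0 1;-0.036 0.004 0.011 0 0 0 1;-0.046 0.006 0.012 0 0 0 1"

```text
clock: 13.45
tcp_pos: [0.545, -0.0685, 0.1789]
tool_rot: [-0.001, 0.752, 0.659, 0.001]
wrist_force: [1.1, 4.0, -5.7]
grip_width: 0.021
```

```bash
python3 wind.py -24 1
```

```text
t 13.45 q 3.9 r 60.1 yo 0.4 ft 0.92 fr -5.65 fy 4.16 gw 0.0210 qc 364.0 rv [-0.001  0.    -0.   ]
-0.010 0.000 -0.000 -0.001 0.000 -0.000 1;-0.020 0.002 -0.001 -0.001 0.000 -0.000 1;-0.030 0.003 -0.002 -0.001 0.000 -0.000 1;-0.039 0.004 -0.004 -0.001 0.000 -0.000 1;-0.049 0.006 -0.007 -0.001 0.000 -0.000 1
```

Call:
servo_tool --moves "-0.010 0.001 -0.001 0 0 0 1;-0.020 0.003 -0.002 0 0 0 1;-0.030 0.004 -0.003 0 0 0 1;-0.039 0.005 -0.005 0 0 0 1;-0.049 0.007 -0.008 0 0 0 1"

```text
clock: 13.87
tcp_pos: [0.5206, -0.065, 0.1754]
tool_rot: [-0.001, 0.752, 0.659, 0.002]
wrist_force: [2.8, 4.4, -0.9]
grip_width: 0.0208
```

```bash
python3 wind.py -24 1
```

```text
t 13.87 q -20.0 r 60.1 yo 0.8 ft 1.80 fr -1.61 fy 4.71 gw 0.0208 qc 340.0 rv [-0.001  0.001 -0.   ]
-0.009 -0.000 -0.004 -0.001 0.001 -0.000 1;-0.018 0.001 -0.009 -0.001 0.001 -0.000 1;-0.027 0.002 -0.014 -0.001 0.001 -0.000 1;-0.035 0.003 -0.020 -0.001 0.001 -0.000 1;-0.042 0.004 -0.027 -0.001 0.001 -0.000 1
```

Call:
servo_tool --moves "-0.009 0.001 -0.004 0 0.001 0 1;-0.018 0.002 -0.009 0 0.001 0 1;-0.027 0.003 -0.014 0 0.001 0 1;-0.035 0.005 -0.020 0 0.001 0 1;-0.042 0.006 -0.027 0 0.001 0 1"

```text
clock: 14.28
tcp_pos: [0.4996, -0.0619, 0.1621]
tool_rot: [-0.002, 0.752, 0.659, 0.001]
wrist_force: [1.2, 5.1, 1.1]
grip_width: 0.021
```

```bash
python3 wind.py -24 1
```

```text
t 14.28 q -44.0 r 60.1 yo 1.1 ft 1.20 fr 0.44 fy 5.18 gw 0.0210 qc 316.0 rv [-0.001  0.    -0.   ]
-0.007 -0.001 -0.007 -0.001 0.000 -0.000 1;-0.013 -0.000 -0.015 -0.001 0.000 -0.000 1;-0.019 0.000 -0.024 -0.001 0.000 -0.000 1;-0.024 0.001 -0.032 -0.001 0.000 -0.000 1;-0.028 0.002 -0.041 -0.001 0.000 -0.000 1
```

Call:
servo_tool --moves "-0.007 0.001 -0.007 0 0 0 1;-0.013 0.002 -0.015 0 0 0 1;-0.019 0.003 -0.024 0 0 0 1;-0.024 0.003 -0.032 0 0 0 1;-0.028 0.004 -0.041 0 0 0 1"

```text
clock: 14.7
tcp_pos: [0.4858, -0.0599, 0.1416]
tool_rot: [-0.001, 0.752, 0.659, 0.002]
wrist_force: [4.6, 2.5, 0.9]
grip_width: 0.0207
```

```bash
python3 wind.py -24 1; sed -i 's/^sd=.*/sd=np.where((k>0)\&(np.diff(q,prepend=q[0])<0),-1,1)/' ana.py; python3 ana.py
```

```text
t 14.70 q -67.8 r 60.2 yo 1.3 ft 2.40 fr -3.63 fy 3.11 gw 0.0207 qc 292.0 rv [-0.001  0.     0.   ]
-0.003 -0.002 -0.010 -0.001 0.000 0.000 1;-0.006 -0.002 -0.020 -0.001 0.000 0.000 1;-0.008 -0.002 -0.030 -0.001 0.000 0.000 1;-0.009 -0.001 -0.040 -0.001 0.000 0.000 1;-0.009 -0.001 -0.050 -0.001 0.000 0.000 1
friction 5.14 amp 4.06 phi -68.5 deg  rms 0.47  sig(phi) 1.9; turn 255 deg
target q 248.48822964344083 now 292.1835270307626
[[51.9, 6.2, -0.1], [69.7, 5.3, 0.3], [87.6, 3.2, -0.6], [105.9, 3.0, 0.3], [123.9, 1.3, -0.5], [142.0, 1.3, 0.0], [159.8, 0.7, -0.3], [178.0, 0.9, -0.4], [196.5, 2.5, 0.5], [214.4, 3.9, 1.0], [232.3, 3.9, -0.1], [250.1, 5.0, -0.2], [268.1, 6.3, -0.2], [285.6, 8.3, 0.7], [302.9, 8.5, 0.1], [318.9, 8.3, -0.7], [338.4, 9.2, 0.0], [357.2, 8.4, -0.6], [375.2, 8.6, 0.2], [393.2, 7.8, 0.3], [411.7, 7.1, 0.8], [387.0, -2.1, 0.4], [363.9, -0.9, 0.6], [340.0, -1.8, -0.7], [316.0, -1.2, 0.2], [292.2, -2.4, -0.1]]
```

Call:
servo_tool --moves "-0.003 0 -0.010 0 0 0 1;-0.006 0.001 -0.020 0 0 0 1;-0.008 0.001 -0.030 0 0 0 1;-0.009 0.001 -0.040 0 0 0 1;-0.009 0.001 -0.050 0 0 0 1"

```text
clock: 15.12
tcp_pos: [0.4815, -0.0592, 0.1164]
tool_rot: [-0.001, 0.752, 0.659, 0.002]
wrist_force: [3.3, 4.5, 2.9]
grip_width: 0.021
```

```bash
python3 wind.py -20 1; python3 ana.py | head -2
```

```text
t 15.12 q -92.4 r 60.2 yo 1.3 ft 2.76 fr -2.77 fy 4.85 gw 0.0210 qc 268.0 rv [-0.002  0.001 -0.   ]
0.001 -0.003 -0.008 -0.002 0.001 -0.000 1;0.002 -0.003 -0.016 -0.002 0.001 -0.000 1;0.003 -0.003 -0.024 -0.002 0.001 -0.000 1;0.006 -0.003 -0.032 -0.002 0.001 -0.000 1;0.009 -0.004 -0.040 -0.002 0.001 -0.000 1
friction 5.11 amp 4.08 phi -67.5 deg  rms 0.49  sig(phi) 1.9; turn 230 deg
target q 247.4947624451238 now 267.6260893514645
```

Call:
servo_tool --moves "0.001 0 -0.010 -0.001 0 0 1;0.002 0 -0.020 -0.001 0 0 1;0.004 0 -0.030 -0.001 0 0 1;0.007 0 -0.037 -0.001 0 0 1;0.009 -0.001 -0.040 -0.001 0 0 1"

```text
clock: 15.53
tcp_pos: [0.486, -0.0599, 0.0959]
tool_rot: [-0.0, 0.752, 0.659, 0.001]
wrist_force: [-0.0, 4.9, 4.8]
grip_width: 0.0209
```

Call:
servo_tool --moves "0 0 0 0 0 0 1;0 0 0 0 0 0 1;0 0 0 0 0 0 1;0 0 0 0 0 0 1;0 0 0 0 0 0 1"

```text
clock: 15.95
tcp_pos: [0.486, -0.0599, 0.0958]
tool_rot: [-0.0, 0.752, 0.659, 0.001]
wrist_force: [3.4, 3.7, -1.4]
grip_width: 0.0212
```

Run:
```python
from h import *
s=telemetry.observe();print(s['clock'],s['tcp_pos'],s['wrist_force'],s['grip_width'],abs(s['qvel']).max())
C=np.array([.54089,-.06844,.11887]);X=np.array([np.cos(.132),-np.sin(.132),0]);v=s['tcp_pos']-C;print(np.degrees(np.arctan2(v@X,v[2]))%360)
im=viewer.camera('scene')[:,:,::-1];cv2.imwrite('pics/end_s.png',cv2.resize(im[110:310,140:490],None,fx=2.2,fy=2.2))
im=viewer.camera('wrist')[:,:,::-1];cv2.imwrite('pics/end_w.png',im)
s=telemetry.observe();print(s['tcp_pos'],s['wrist_force'],abs(s['qvel']).max())
```

```text
15.95 [ 0.48595828 -0.0599456   0.09576622] [ 3.35658615  3.73514846 -1.41088586] 0.021218123039807895 0.0012638038804962976
247.42509783848973
[ 0.48598298 -0.05991323  0.09577356] [ 4.48112277  3.78536409 -2.20868923] 0.0023722263379798705
```

View pics/end_s.png

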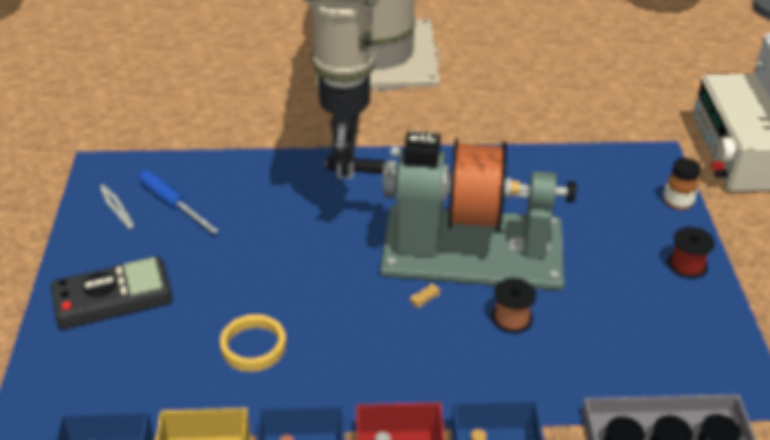

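View pics/end_w.png

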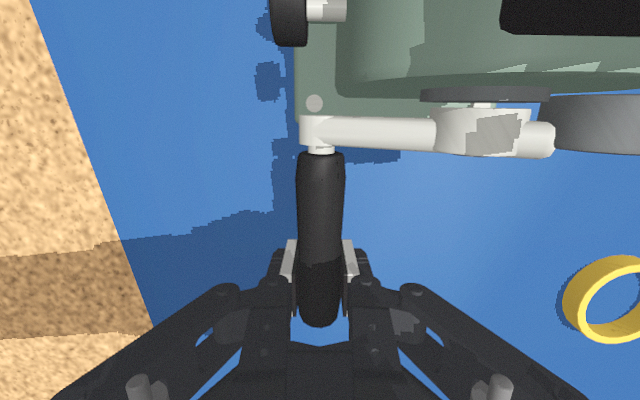

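```bash
python3 -c "
from cell import arm;print(arm.job_done())"
```

```text
the job is handed in; nothing more can be done
None
```

I wound the crank by its handle about 376° forward, then turned it back to where the heavy side should hang straight down. I handed the job in there, at rest and with the handle still gripped.

- **Where it is heavy:** The push at the handle fitted a brake drag of 5.1 N plus a core pull of 4.1 N, in line with what you gave. Readings from both turning directions agreed. They put the heavy side down at a crank angle of about 247.5°, with a fit uncertainty of about 2° (1 sigma).
- **Final checks:** The crank measured 247.4°, and the joints were still. The finger opening was 21 mm on the 23 mm handle, and the side load on the wrist was only about 6 N. The last pictures show the handle between the pads and the other things where they were; I judged that by eye and did not measure it. The clock read about 16 s.
- **What disagreed:** My camera estimate of the handle's circle was about 4 to 5 mm off, so the sideways load on the handle reached about 15 N during the turn. I corrected the circle from the arm's own measured path, which then fitted within 0.1 mm. One early fit gave a wrong answer because of duplicated log entries; I corrected it before using it.

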